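# Load the indexing dial and hold it at the third click

### The job

Two steel bearing races lie on the bare bench beside the indexing dial: set one flat down in the pocket marked with one dot, then the other in the pocket marked with two dots. Then take the red knob in the middle and turn it clockwise (seen from above), feeling the clicks, to the third stop from where it stands, without running on past it, and finish while still gripping the knob there: do not let go. Leave the micrometer, the marker and the screwdriver where they lie.

Things in the scene. Friction and masses are not known exactly. Their poses are not given: they have to be found in the camera images.
- dial_base: grey base, 156 mm wide, fixed, under a dark dial 190 mm wide, its top face 32 mm above the bench. Origin: centre of underside, on the dial's axis; z up; -x points to a yellow pointer post (34 mm high, 104 mm from the axis). The dial has five aluminium pockets on a 60 mm radius, 72 degrees apart, with one to five white dots, counter-clockwise from above; one-dot pocket at the pointer at first
- dial (a joint): turn of dial and knob, rad: about 0 at the start (home stop), grows clockwise seen from above. Click stops each 24 degrees: first 0.419, second 0.838, third 1.257 (two-dot pocket then at the pointer), then 1.676, 2.094. Turning over the hump between stops takes up to 0.12 N m plus a slight drag, then the dial snaps on into the next stop and rests there; no return spring
- pocket_1 (a point): centre of the floor of the one-dot pocket, 33 mm above the bench, 60 mm from the dial's axis; round, 35 mm inside diameter at the floor, flaring to 38 mm at the mouth, 45 mm outside, walls stand 4 mm above its floor; z up. Turns with the dial
- pocket_2 (a point): centre of the floor of the two-dot pocket, the same in size, 72 degrees counter-clockwise (seen from above) from the one-dot pocket on the same circle. Turns with the dial
- knob: knob in the middle of the dial, turns with it: aluminium hub 32 mm across, 22 mm high, and on it an upright red bar 42 mm long, 14 mm thick, 34 mm high, to be pinched across its flats. Origin on the axis at the dial's top face (32 mm above the bench); x along the bar, y across its flats, z up; the bar spans 20 to 54 mm above the origin
- knob_grip (a point): point to grip the knob: centre of the red bar on the dial's axis, 38 mm above the knob's origin (70 mm above the bench), same axes as the knob: pinch along y
- race_a: steel bearing race (ring), 29 mm across, 10 mm high, 28 g, lying flat on the bench to the right of the dial. Origin: centre of its underside, z up. Grip it across the outside, by its upper 5 mm, so that the fingertips clear the pocket's wall. Either race may go in either pocket
- race_b: the second such race, alike in all
- micrometer: green micrometer lying to the left of the dial, 61x130x16 mm, bystander. Origin: centre of its underside
- marker: blue marker lying behind the races, 16x137x18 mm, bystander. Origin: centre of its underside
- screwdriver: screwdriver with red handle lying behind the dial, 30x209x31 mm, bystander. Origin: centre of its underside

How it is judged (in metres and radians):
On the way, in this order (a step that is already met when the one before it is completed fails the run):
1. a race lies flat in the one-dot pocket, released, and none is in the two-dot pocket yet ((((horizontal distance between race_a and pocket_1 below 0.005 m and z of race_a in the frame of pocket_1 below 0.002 m and angle between race_a's own z axis and vertical below 0.08 rad) and contact force between the fingers and race_a below 0.05 N) or ((horizontal distance between race_b and pocket_1 below 0.005 m and z of race_b in the frame of pocket_1 below 0.002 m and angle between race_b's own z axis and vertical below 0.08 rad) and contact force between the fingers and race_b below 0.05 N)) and not (horizontal distance between race_a and pocket_2 below 0.005 m and z of race_a in the frame of pocket_2 below 0.002 m and angle between race_a's own z axis and vertical below 0.08 rad) and not (horizontal distance between race_b and pocket_2 below 0.005 m and z of race_b in the frame of pocket_2 below 0.002 m and angle between race_b's own z axis and vertical below 0.08 rad)), for 0.2 s.
2. the other race lies flat in the two-dot pocket too, both released ((((horizontal distance between race_a and pocket_1 below 0.005 m and z of race_a in the frame of pocket_1 below 0.002 m and angle between race_a's own z axis and vertical below 0.08 rad) and (horizontal distance between race_b and pocket_2 below 0.005 m and z of race_b in the frame of pocket_2 below 0.002 m and angle between race_b's own z axis and vertical below 0.08 rad) and contact force between the fingers and race_a below 0.05 N and contact force between the fingers and race_b below 0.05 N) or ((horizontal distance between race_b and pocket_1 below 0.005 m and z of race_b in the frame of pocket_1 below 0.002 m and angle between race_b's own z axis and vertical below 0.08 rad) and (horizontal distance between race_a and pocket_2 below 0.005 m and z of race_a in the frame of pocket_2 below 0.002 m and angle between race_a's own z axis and vertical below 0.08 rad) and contact force between the fingers and race_a below 0.05 N and contact force between the fingers and race_b below 0.05 N))), for 0.2 s.
3. the gripped knob passes the first stop on its way, with both races aboard ((((horizontal distance between race_a and pocket_1 below 0.01 m and z of race_a in the frame of pocket_1 below 0.008 m) and (horizontal distance between race_b and pocket_2 below 0.01 m and z of race_b in the frame of pocket_2 below 0.008 m)) or ((horizontal distance between race_b and pocket_1 below 0.01 m and z of race_b in the frame of pocket_1 below 0.008 m) and (horizontal distance between race_a and pocket_2 below 0.01 m and z of race_a in the frame of pocket_2 below 0.008 m))) and value of joint dial between 0.3 and 0.75 rad and contact force between the fingers and knob above 0.5 N).
4. the gripped knob stands at the third stop (value of joint dial between 1.17 and 1.344 rad and contact force between the fingers and knob above 2 N), for 0.2 s.
At the end, for the whole second after the job is handed in: Fingers still grip the red knob (over 2 N), dial still at the third stop, 1.257 rad within 0.087 (5 degrees); one race flat in the one-dot pocket, the other in the two-dot pocket (centre within 5 mm, underside within 2 mm of the floor), fingers off both races (all of step 4 and (((horizontal distance between race_a and pocket_1 below 0.005 m and z of race_a in the frame of pocket_1 below 0.002 m and angle between race_a's own z axis and vertical below 0.08 rad) and (horizontal distance between race_b and pocket_2 below 0.005 m and z of race_b in the frame of pocket_2 below 0.002 m and angle between race_b's own z axis and vertical below 0.08 rad)) or ((horizontal distance between race_b and pocket_1 below 0.005 m and z of race_b in the frame of pocket_1 below 0.002 m and angle between race_b's own z axis and vertical below 0.08 rad) and (horizontal distance between race_a and pocket_2 below 0.005 m and z of race_a in the frame of pocket_2 below 0.002 m and angle between race_a's own z axis and vertical below 0.08 rad))) and velocity of joint dial between -0.05 and 0.05 rad/s and contact force between the fingers and race_a below 0.05 N and contact force between the fingers and race_b below 0.05 N); the arm keeps its last pose, push and grip.
It fails at once if the dial is turned halfway past the third stop or beyond (value of joint dial above 1.466 rad).
It fails at once if the dial is turned past half a click while the two pockets do not both hold a race (value of joint dial above 0.23 rad and not (((horizontal distance between race_a and pocket_1 below 0.01 m and z of race_a in the frame of pocket_1 below 0.008 m) and (horizontal distance between race_b and pocket_2 below 0.01 m and z of race_b in the frame of pocket_2 below 0.008 m)) or ((horizontal distance between race_b and pocket_1 below 0.01 m and z of race_b in the frame of pocket_1 below 0.008 m) and (horizontal distance between race_a and pocket_2 below 0.01 m and z of race_a in the frame of pocket_2 below 0.008 m)))).
It fails at once if micrometer, marker or screwdriver is moved by more than 20 mm (distance of any of micrometer, marker, screwdriver from where it was at the start of the episode above 0.02 m).
It also fails if it takes over 64 s, if anything falls off the work surface, if the arm or the gripper's body presses on something with over 40 N, if the wrist force passes 120 N, or if a joint passes its speed limit or range.

### The arm

A 6-joint arm with a two-finger parallel gripper is mounted at the origin on a cart in front of the work surface, level with it; the furniture and walls round the work are solid. World frame = base frame: x ahead of the robot, y to its left, z up, the work surface at z = 0. Lengths are in m, angles in degrees, forces in N, time in s.
With the tool pointing down it reaches from about 0.4 to 0.825 m from the base axis. Payload 7 kg.
Tool frame: the origin (TCP) lies on the centre line of the jaws, within the pads' length; the fingertips stand 22 mm ahead of it and the grasp point (between the pads) lies 3 mm ahead of it; z points along the fingers, y is the line along which they close (so a half turn about z gives the same grasp; the last joint's range is limited). The gripper opens to 88 mm and grips with 3 to 60 N. Pads are 19 mm wide; open, the fingers measure 130 mm over their backs; the gripper's body (78 mm by 193 mm) begins 47 mm behind the grasp point.
Start: joints at [-56.373, 20.546, 0.682, 0, -70.136, -16.507], TCP at [0.199, -0.645, 0.249] pointing down, gripper open.
Joint ranges: [-176.03, 176.03], [-82.01, 121.73], [-58.28, 71.71], [-173.87, 95.51], [-174.79, -0.11], [-173.66, 173.66]. Speed limits (degrees/s): [136.94, 136.94, 172.46, 180, 180, 180].

### API

Orientations are given as [roll, pitch, yaw] about the fixed x, y, z axes, in that order (R = Rz(yaw) Ry(pitch) Rx(roll)).
In Python, from plant import get_state, cams, r gives the robot as it stands.
- The arm moves only by the tool apply_moves, never from a script. Its argument "targets" is a list of rows, each an object with "dp": the shift along the world's x, y, z in m, a list of three; "yaw": the turn about the world's z in degrees. In form: [{"dp": [x, y, z], "yaw": yaw}, ...]. A call has 1 to 20 rows; each row is the pose to reach, as a shift and turn from the pose commanded when the call began; what a row does not reach only later rows make up. A row lasts 1/12 s, in which the tool goes at most 41.7 mm and 7.16 degrees, less where a joint would pass 70% of its speed; a pose out of reach is approached as far as the arm can. A call with a gripper value outside its range is refused whole. "grip" is the gripper command: -1 is fully open, 1 is shut, values between are in proportion, set as the call begins (left out, the last holds). The fingers move at their own pace and stop on an object; "squeeze" is the grip in N (left out, the last holds). Time passes only in rows, so rows that repeat a pose let the fingers close. It gives the time, the measured TCP pose, the force, the opening and the grip force at its end, in the units of the state.
- get_state(): the state, without advancing time (a new reading comes with each control period).
- cams.capture(name): name is "scene" or "top" or "wrist"; returns a dict with "image" (384x512x3 uint8, red, green, blue), "range_z" (384x512 float32, m along the optical axis (not along the pixel's ray), 0 where there is no reading), "fx", "fy", "cx", "cy" (pixels), "R" (3x3) and "t" (3): a world point X has camera coordinates R X + t; the wrist camera has in their place "T_tool_cam" (4x4, takes a point from camera to tool coordinates, whose origin is the TCP and whose axes are the flange's). Camera axes: x right, y down, z forward; pixel columns grow to the right and rows downward; lengths in m; the calibration is good to about 2 mm. The wrist camera is an equidistant fisheye: a pixel r from the principal point sees the ray r / f radians off the axis. A picture is of the moment at which its call begins: read the wrist's pose just before it.
- r.close_job(): hands the job in; it is judged then, once.
The state is a dict: "time_s": time; "joints": joint angles; "qd": joint speeds; "joint_torque": joint torques, N m; "tcp_pos": TCP position; "eef_rot": TCP orientation; "contact_force": force on the tool from outside, world axes, zero at the start; "moment": the same for the moment, N m; "gripper_width": finger opening in m; "gripper_force": force on a finger pad.
Only numpy, scipy, OpenCV 4.12 (cv2) and the standard library are available. Lean on these libraries where they do the work, as an engineer would, in place of code of your own. Each camera call takes 0.05 s, during which the arm holds its last target. There are 200 camera calls.

## Working session

There is one attempt and no reset: what is moved stays moved. The work goes in short steps, Python scripts to look and compute and a tool call to move; the robot and the scene stay as the last step left them, time stands still between calls to the robot, and variables do not carry over. Pictures are saved under pics/ and viewed, at most 10 in all, crops included, and the job is handed in when it is done.

Besides the shell and the picture viewer there is one more tool, called in YAML: its name, and indented under it one key for each argument. apply_moves: Moves the arm, as the interface text tells. Its arguments: {"type":"object","properties":{"targets":{"type":"array","items":{"type":"object","properties":{"dp":{"type":"array","items":{"type":"number"}},"yaw":{"type":"number"}}}},"grip":{"type":"number"},"squeeze":{"type":"number"}},"required":["targets"]}

```bash
mkdir -p pics; ls; python3 - <<'E'
from plant import get_state,cams,r
import cv2,numpy as np,pickle
s=get_state();print({k:np.round(v,3) for k,v in s.items()})
d={}
for n in ["scene","top"]:
    c=cams.capture(n);d[n]=c
    cv2.imwrite(f"pics/{n}0.png",c["image"][:,:,::-1]);print(n,c["fx"],c["fy"],c["cx"],c["cy"],c["R"].round(3).tolist(),c["t"])
pickle.dump(d,open("c0.pkl","wb"))
E
```

```text
pics
{'time_s': np.float64(0.0), 'joints': array([-5.6372e+01,  2.0593e+01,  6.3300e-01, -1.8000e-02, -7.0135e+01,
       -1.6505e+01]), 'qd': array([ 0.088, -0.111, -0.004,  0.012,  0.049,  0.001]), 'joint_torque': array([ 2.0000e-03, -5.8272e+01,  2.9306e+01,  6.9970e+00,  7.0000e-03,
       -0.0000e+00]), 'tcp_pos': array([ 0.199, -0.645,  0.248]), 'eef_rot': array([ 1.79904e+02, -1.10000e-02, -1.62883e+02]), 'contact_force': array([-0.043,  0.718, -0.748]), 'moment': array([-0.004,  0.022,  0.038]), 'gripper_force': np.float64(0.0), 'gripper_width': np.float64(0.088)}
scene 464.93661364505385 464.93661364505385 257.502896994087 189.6523206602022 [[0.705, -0.709, 0.007], [-0.294, -0.301, -0.907], [0.645, 0.638, -0.42]] [-0.46773557  0.19910696  1.08575434]
top 499.5751221854202 499.5751221854202 258.3095817717958 187.32768536924775 [[-0.029, -0.999, -0.027], [-0.996, 0.031, -0.079], [0.08, 0.025, -0.996]] [-0.08098097  0.57785203  1.22663407]
```

View pics/top0.png

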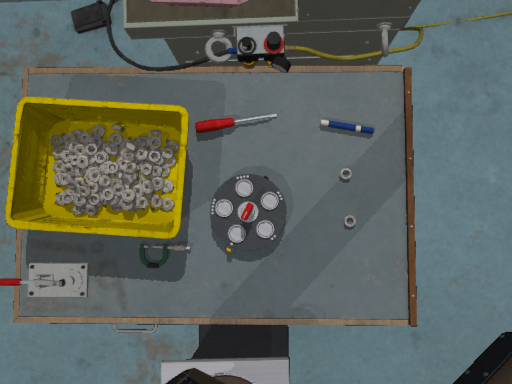

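Top view: dial axis at about (248,212), pointer post at (229,249), so the one-dot pocket is at (236,233) and the two-dot pocket at about (265,229). The races are at (346,174) and (350,221), the marker at (347,127) and the micrometer at (155,255).

```bash
cat > h.py <<'E'
import numpy as np,cv2
from plant import get_state,cams,r
from scipy.spatial.transform import Rotation as Ro
def ray_top(c,u,v,z):
    d=c["R"].T@np.array([(u-c["cx"])/c["fx"],(v-c["cy"])/c["fy"],1]); o=-c["R"].T@c["t"]
    return o+d*(z-o[2])/d[2]
def wrist(name=None):
    s=get_state();c=cams.capture("wrist")
    T=np.eye(4);T[:3,:3]=Ro.from_euler("xyz",s["eef_rot"],degrees=True).as_matrix();T[:3,3]=s["tcp_pos"]
    c["T"]=T@np.array(c["T_tool_cam"])
    if name: cv2.imwrite(name,c["image"][:,:,::-1])
    return s,c
def ray_w(c,u,v,z):
    x,y=(u-c["cx"])/c["fx"],(v-c["cy"])/c["fy"];t=np.hypot(x,y)
    k=np.sin(t)/t if t>1e-9 else 1
    d=c["T"][:3,:3]@np.array([x*k,y*k,np.cos(t)]);o=c["T"][:3,3]
    return o+d*(z-o[2])/d[2]
def proj_w(c,X):
    p=np.linalg.inv(c["T"])@np.append(X,1);t=np.arctan2(np.hypot(p[0],p[1]),p[2]);h=np.hypot(p[0],p[1])
    return np.array([c["cx"]+c["fx"]*t*p[0]/h,c["cy"]+c["fy"]*t*p[1]/h])
E
python3 - <<'E'
import pickle;from h import *
c=pickle.load(open("c0.pkl","rb"))["top"]
im=c["image"]
for n,u,v,z in [("axis/knobtop",248,211,.086),("ptr",229,249,.034),("p1",236,233,.035),("p2",265,229,.035),("ra",346,174,.01),("rb",350,221,.01),("marker",347,127,.01)]:
    print(n,ray_top(c,u,v,z).round(3))
hsv=cv2.cvtColor(im,cv2.COLOR_RGB2HSV)
m=((hsv[...,0]<8)|(hsv[...,0]>172))&(hsv[...,1]>130)&(hsv[...,2]>90)
m[:190]=0;m[240:]=0;m[:,:230]=0;m[:,270:]=0
p=np.argwhere(m)[:,::-1].astype(float);P=np.array([ray_top(c,*q,.086)[:2] for q in p])
print(len(p),P.mean(0),np.rad2deg(np.arctan2(*np.linalg.svd(P-P.mean(0))[2][0][::-1])))
cv2.imwrite("pics/topz.png",cv2.resize(im[160:270,190:370,::-1],None,fx=4.4,fy=4.4,interpolation=cv2.INTER_CUBIC))
E
```

```text
axis/knobtop [ 0.515 -0.074  0.086]
ptr [ 0.425 -0.022  0.034]
p1 [ 0.463 -0.041  0.035]
p2 [ 0.471 -0.112  0.035]
ra [ 0.603 -0.32   0.01 ]
rb [ 0.485 -0.324  0.01 ]
marker [ 0.722 -0.327  0.01 ]
93 [ 0.51526209 -0.07065055] 151.77156729172896
```

View pics/topz.png

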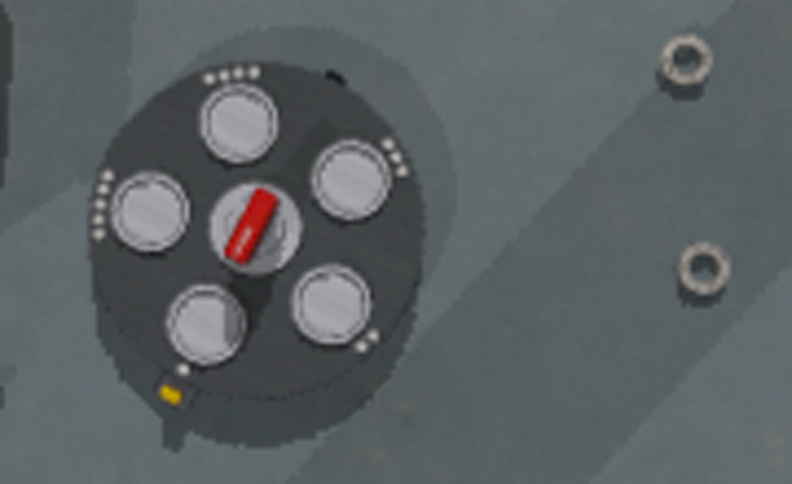

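Zoomed top view: one dot is at the pocket beside the yellow post (170,395), two dots are at the pocket at (330,305), and the bar lies along about 151° in the world. Moving over the near race.

apply_moves:
  targets:
    - {"dp": [0.03, 0.03, -0.005]}
    - {"dp": [0.06, 0.065, -0.02]}
    - {"dp": [0.085, 0.095, -0.03]}
    - {"dp": [0.11, 0.125, -0.04]}
    - {"dp": [0.14, 0.155, -0.05]}
    - {"dp": [0.165, 0.185, -0.06]}
    - {"dp": [0.19, 0.215, -0.07]}
    - {"dp": [0.215, 0.245, -0.08]}
    - {"dp": [0.24, 0.27, -0.09]}
    - {"dp": [0.265, 0.298, -0.1]}
    - {"dp": [0.286, 0.321, -0.11]}
    - {"dp": [0.286, 0.321, -0.11]}
    - {"dp": [0.286, 0.321, -0.11]}
    - {"dp": [0.286, 0.321, -0.11]}
  grip: -1
  squeeze: 15

```text
$.targets[0]: bad value
```

```bash
python3 - <<'E'
from h import *
s,c=wrist("pics/w1.png");print(s["time_s"],s["tcp_pos"],s["eef_rot"],s["joints"],c["fx"],c["cx"],c["cy"]);print(np.round(c["T_tool_cam"],3))
print(proj_w(c,[.485,-.324,.01]),proj_w(c,[.603,-.32,.01]))
import pickle;pickle.dump(c,open("w1.pkl","wb"))
E
```

```text
0.1 [ 0.1985722  -0.64470272  0.24772553] [ 1.79913350e+02 -7.71230954e-03 -1.62887114e+02] [-5.63721117e+01  2.05873794e+01  6.40544886e-01 -1.83277282e-02
 -7.01384340e+01 -1.65087684e+01] 297.3186396354542 254.79120525792632 189.52195809762142
[[ 0.    -0.961 -0.277  0.076]
 [ 1.     0.    -0.    -0.001]
 [ 0.    -0.277  0.961 -0.134]
 [ 0.     0.     0.     1.   ]]
[370.37838321 357.42403302] [344.7447755  392.48617686]
```

View pics/w1.png

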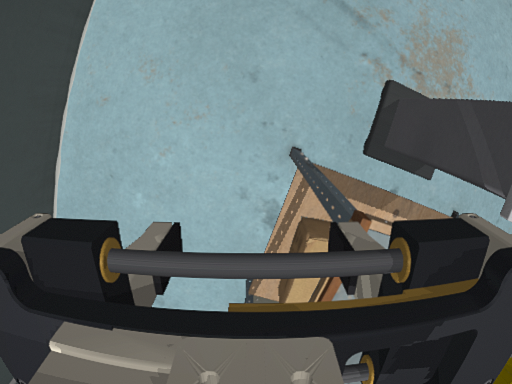

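The wrist picture shows the floor, with fingertips at about (170,235) and (345,235). The move was refused because yaw is required in each row, so I'm retrying.

apply_moves:
  targets:
    - {"dp": [0.03, 0.03, -0.005], "yaw": 0}
    - {"dp": [0.06, 0.065, -0.01], "yaw": 0}
    - {"dp": [0.085, 0.095, -0.01], "yaw": 0}
    - {"dp": [0.11, 0.125, -0.02], "yaw": 0}
    - {"dp": [0.14, 0.155, -0.03], "yaw": 0}
    - {"dp": [0.165, 0.185, -0.04], "yaw": 0}
    - {"dp": [0.19, 0.215, -0.05], "yaw": 0}
    - {"dp": [0.215, 0.245, -0.06], "yaw": 0}
    - {"dp": [0.24, 0.27, -0.08], "yaw": 0}
    - {"dp": [0.265, 0.298, -0.1], "yaw": 0}
    - {"dp": [0.286, 0.321, -0.11], "yaw": 0}
    - {"dp": [0.286, 0.321, -0.11], "yaw": 0}
    - {"dp": [0.286, 0.321, -0.11], "yaw": 0}
    - {"dp": [0.286, 0.321, -0.11], "yaw": 0}
  grip: -1
  squeeze: 15

```text
time_s: 1.32
tcp_pos: [0.4847, -0.324, 0.1385]
eef_rot: [180.0, -0.0, -162.8]
contact_force: [-0.1, -0.0, 0.1]
gripper_width: 0.0874
gripper_force: 0.0
```

```bash
python3 - <<'E'
from h import *
s,c=wrist("pics/w2.png");print(s["time_s"],s["tcp_pos"],s["eef_rot"],s["joints"])
print(proj_w(c,[.485,-.324,.01]),proj_w(c,[.603,-.32,.01]))
import pickle;pickle.dump(c,open("w2.pkl","wb"))
E
```

```text
1.3167 [ 0.48465506 -0.3239908   0.13848324] [ 1.79989362e+02 -2.83998855e-02 -1.62833077e+02] [-1.45506368e+01  1.74040665e+01 -1.94957611e+01  7.35143151e-03
 -5.31299240e+01 -5.82868553e+01]
[255.87974011 190.48659923] [226.82536833 292.3726121 ]
```

View pics/w2.png

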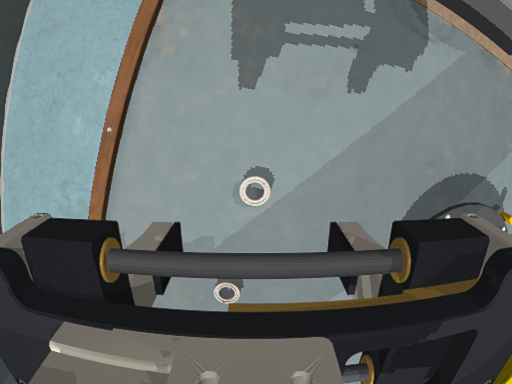

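The race ring is at (255,191) in the wrist view, matching the prediction (256,190). The estimate holds, so I descend and grip.

apply_moves:
  targets:
    - {"dp": [0, 0, -0.03], "yaw": 0}
    - {"dp": [0, 0, -0.06], "yaw": 0}
    - {"dp": [0, 0, -0.085], "yaw": 0}
    - {"dp": [0, 0, -0.1], "yaw": 0}
    - {"dp": [0, 0, -0.108], "yaw": 0}
    - {"dp": [0, 0, -0.111], "yaw": 0}
    - {"dp": [0, 0, -0.111], "yaw": 0}

```text
time_s: 1.95
tcp_pos: [0.4844, -0.3248, 0.0278]
eef_rot: [-180.0, -0.0, -162.9]
contact_force: [-0.5, -0.1, 0.4]
gripper_width: 0.0873
gripper_force: 0.0
```

apply_moves:
  targets:
    - {"dp": [0, 0, 0], "yaw": 0}
    - {"dp": [0, 0, 0], "yaw": 0}
    - {"dp": [0, 0, 0], "yaw": 0}
    - {"dp": [0, 0, 0], "yaw": 0}
    - {"dp": [0, 0, 0], "yaw": 0}
    - {"dp": [0, 0, 0], "yaw": 0}
    - {"dp": [0, 0, 0], "yaw": 0}
    - {"dp": [0, 0, 0], "yaw": 0}
    - {"dp": [0, 0, 0], "yaw": 0}
    - {"dp": [0, 0, 0], "yaw": 0}
  grip: 1
  squeeze: 15

```text
time_s: 2.78
tcp_pos: [0.4847, -0.324, 0.0275]
eef_rot: [180.0, -0.0, -162.9]
contact_force: [0.5, -0.5, -0.8]
gripper_width: 0.0275
gripper_force: 15.0
```

apply_moves:
  targets:
    - {"dp": [0, 0, 0.02], "yaw": 0}
    - {"dp": [0, 0, 0.055], "yaw": 0}
    - {"dp": [0, 0.01, 0.09], "yaw": 0}
    - {"dp": [0, 0.035, 0.12], "yaw": -6}
    - {"dp": [-0.005, 0.07, 0.13], "yaw": -12}
    - {"dp": [-0.008, 0.105, 0.13], "yaw": -18}
    - {"dp": [-0.012, 0.14, 0.13], "yaw": -24}
    - {"dp": [-0.015, 0.175, 0.13], "yaw": -30}
    - {"dp": [-0.018, 0.21, 0.13], "yaw": -36}
    - {"dp": [-0.02, 0.245, 0.13], "yaw": -42}
    - {"dp": [-0.0225, 0.27, 0.12], "yaw": -45.6}
    - {"dp": [-0.0225, 0.282, 0.11], "yaw": -45.6}
    - {"dp": [-0.0225, 0.282, 0.11], "yaw": -45.6}
    - {"dp": [-0.0225, 0.282, 0.11], "yaw": -45.6}

```text
time_s: 3.95
tcp_pos: [0.4618, -0.0416, 0.1373]
eef_rot: [-180.0, -0.0, 151.7]
contact_force: [-0.1, 0.1, -0.7]
gripper_width: 0.0271
gripper_force: 15.0
```

```bash
python3 - <<'E'
from h import *
s,c=wrist("pics/w3.png");print(s["time_s"],s["tcp_pos"],s["eef_rot"],s["joints"],s["gripper_width"])
a=np.deg2rad(151.5);A=np.array([.515,-.071])
for n,X in [("p1",[*(A+.06*np.array([np.cos(a),np.sin(a)])),.037]),("ptr",[*(A+.104*np.array([np.cos(a),np.sin(a)])),.034]),("p2",[*(A+.06*np.array([np.cos(a+1.2566),np.sin(a+1.2566)])),.037]),("p5",[*(A+.06*np.array([np.cos(a-1.2566),np.sin(a-1.2566)])),.037])]: print(n,X,proj_w(c,X))
import pickle;pickle.dump(c,open("w3.pkl","wb"))
E
```

```text
3.95 [ 0.46182945 -0.04160929  0.13733579] [-1.79955567e+02 -3.97164765e-02  1.51653061e+02] [ 1.92852812e+01  6.82187521e+00 -3.39520771e+01  7.90088822e-04
 -4.92856407e+01 -1.37632721e+02] 0.027069084396535468
p1 [np.float64(0.4622709732402821), np.float64(-0.04237047438442348), 0.037] [256.61197093 199.01455718]
ptr [np.float64(0.42360302028315566), np.float64(-0.021375488933000696), 0.034] [256.82191005 145.67139377]
p2 [np.float64(0.4714760070846135), np.float64(-0.11229966150831486), 0.037] [192.27415465 242.92824471]
p5 [np.float64(0.5259319450716953), np.float64(-0.012004300352064318), 0.037] [320.33884962 243.20211848]
```

View pics/w3.png

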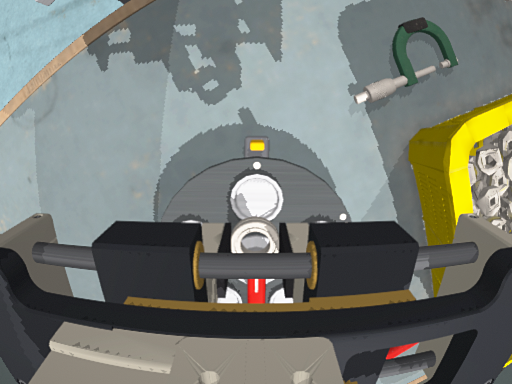

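The pocket is at (257,198) and the pointer at (257,146), matching the prediction within 1 px. The race is held level between the fingers at (254,237). Lowering into pocket 1.

apply_moves:
  targets:
    - {"dp": [0.0004, -0.0007, -0.03], "yaw": 0}
    - {"dp": [0.0004, -0.0007, -0.055], "yaw": 0}
    - {"dp": [0.0004, -0.0007, -0.067], "yaw": 0}
    - {"dp": [0.0004, -0.0007, -0.072], "yaw": 0}
    - {"dp": [0.0004, -0.0007, -0.075], "yaw": 0}
    - {"dp": [0.0004, -0.0007, -0.0763], "yaw": 0}
    - {"dp": [0.0004, -0.0007, -0.0763], "yaw": 0}
    - {"dp": [0.0004, -0.0007, -0.0763], "yaw": 0}

```text
time_s: 4.67
tcp_pos: [0.4633, -0.0428, 0.0621]
eef_rot: [179.9, 0.1, 151.5]
contact_force: [0.3, -0.5, 0.4]
gripper_width: 0.0272
gripper_force: 15.0
```

apply_moves:
  targets:
    - {"dp": [0, 0, 0], "yaw": 0}
    - {"dp": [0, 0, 0], "yaw": 0}
    - {"dp": [0, 0, 0], "yaw": 0}
    - {"dp": [0, 0, 0], "yaw": 0}
    - {"dp": [0, 0, 0], "yaw": 0}
    - {"dp": [0, 0, 0], "yaw": 0}
  grip: -0.2

```text
time_s: 5.17
tcp_pos: [0.4626, -0.0427, 0.0613]
eef_rot: [180.0, 0.0, 151.5]
contact_force: [-0.4, 0.1, -1.4]
gripper_width: 0.0523
gripper_force: 0.0
```

apply_moves:
  targets:
    - {"dp": [0, 0, 0.015], "yaw": 0}
    - {"dp": [0, 0, 0.045], "yaw": 0}
    - {"dp": [0, 0, 0.075], "yaw": 0}
    - {"dp": [0, 0, 0.09], "yaw": 0}
    - {"dp": [0, 0, 0.09], "yaw": 0}

```text
time_s: 5.58
tcp_pos: [0.4647, -0.0423, 0.1549]
eef_rot: [179.8, 0.3, 151.6]
contact_force: [0.4, -0.1, 0.6]
gripper_width: 0.0523
gripper_force: 0.0
```

```bash
python3 - <<'E'
from h import *
s,c=wrist();print(s["time_s"],s["tcp_pos"],s["eef_rot"],s["gripper_width"])
print(proj_w(c,[.4623,-.0424,.037]),proj_w(c,[.4623,-.0424,.043]))
u,v=proj_w(c,[.4623,-.0424,.04]).astype(int)
cv2.imwrite("pics/w4.png",cv2.resize(c["image"][v-60:v+60,u-80:u+80,::-1],None,fx=4,fy=4));print(u,v)
E
```

```text
5.5833 [ 0.46469909 -0.04232468  0.15488076] [179.76418915   0.28149985 151.56211025] 0.05231555635253929
[255.02652668 189.16326523] [255.06051984 191.11396758]
255 190
```

View pics/w4.png

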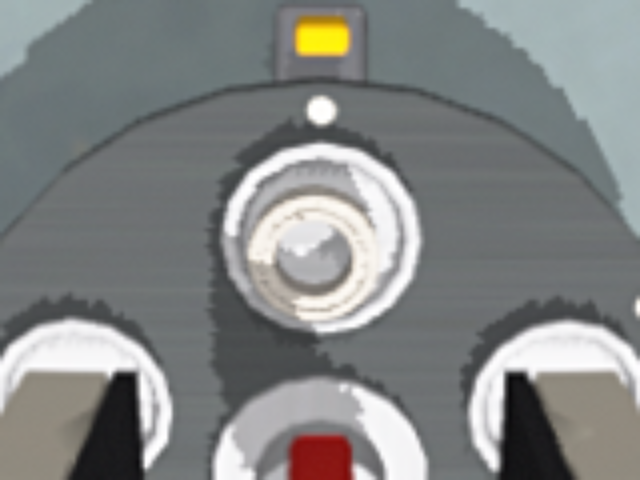

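The race sits in pocket 1 at crop (313,255), with the pocket centre at (321,237), so it is about 2.5 mm inward. I'll check that it is flat from the range image.

```bash
cat >> h.py <<'E'
def cloud(c):
    v,u=np.mgrid[0:384,0:512];x=(u-c["cx"])/c["fx"];y=(v-c["cy"])/c["fy"];t=np.hypot(x,y)+1e-9
    k=np.tan(t)/t;Z=c["range_z"];P=np.stack([x*k*Z,y*k*Z,Z,np.ones_like(Z)],-1)@c["T"].T
    return P[...,:3]
def ringfit(c,xy,zt):
    P=cloud(c).reshape(-1,3);d=np.hypot(P[:,0]-xy[0],P[:,1]-xy[1])
    Q=P[(d<.02)&(abs(P[:,2]-zt)<.0025)];ct=Q.mean(0)
    for _ in range(5):
        n=np.linalg.lstsq(np.c_[Q[:,:2]-ct[:2],np.ones(len(Q))],Q[:,2],rcond=None)[0]
        e=abs(np.c_[Q[:,:2]-ct[:2],np.ones(len(Q))]@n-Q[:,2]);Q=Q[e<.0012] if (e<.0012).sum()>20 else Q
    m=cv2.minEnclosingCircle(Q[:,:2].astype(np.float32)*1000)
    return len(Q),m,"z",n[2],"tilt",np.hypot(*n[:2])
E
python3 - <<'E'
from h import *
s,c=wrist();print(s["time_s"],s["tcp_pos"])
P=cloud(c)
u,v=proj_w(c,[.4623,-.0424,.04]).astype(int)
print(u,v);print((P[v-12:v+22:2,u-14:u+14:2,2]*1000).round(0).astype(int))
print(ringfit(c,(.4645,-.0436),.043))
E
```

```text
5.6333 [ 0.46363313 -0.04243809  0.15296202]
255 191
[[ 31  31  31  34  35  36  37  39  35  34  31  31  31  30]
 [ 31  32  36  39  39  40  40  41  41  40  38  34  30  31]
 [ 31  38  41  40  41  40  39  40  40  40  41  41  35  31]
 [ 39  41  40  40  41  41  41  41  41  39  40  40  41  33]
 [ 40  40  39  40  41  32  31  31  42  41  41  39  40  40]
 [ 40  40  41  31  31  32  32  32  31  32  40 287  40  41]
 [ 37  40  40  31  31  30  31  31  30  30  31  41  40  41]
 [ 38  41  32  30  31  31  32  31  31  31  31  41  42  38]
 [ 39  40  31  30  32  32  31  32  32  31  32  34  41  40]
 [ 39  42  31  32  32  32  31  31  31  31  32  36  40  39]
 [ 39  40  36  31  32  31  31  32  31  31  31  40  42  40]
 [ 40  41  41  35  30  30  30  32  32  33  37  42  39  41]
 [ 41  40  41  40  37  35  34  34  36  38  41  41  39  42]
 [ 41  41  39  40  40  40  39  39  40  40  40  38  43  40]
 [ 35  42  41  39  39  39  41  40  41  40  40  41  40  33]
 [ 35  35  41  41  40  40  40  40  40  41  41  33  35  36]
 [ 30  36  35  35  40  41  40  41  42  35  35  35  36  34]]
(235, ((464.1800842285156, -45.703590393066406), 14.38341999053955), 'z', np.float64(0.04104929180471779), 'tilt', np.float64(0.003779917335498602))
```

Ring top is 5 to 6 mm above the pocket wall with tilt 0.004 rad, so it is flat in the pocket. On to the other race.

apply_moves:
  targets:
    - {"dp": [0.01, -0.025, 0], "yaw": 6}
    - {"dp": [0.027, -0.053, 0], "yaw": 12}
    - {"dp": [0.043, -0.085, 0], "yaw": 18}
    - {"dp": [0.06, -0.117, 0], "yaw": 25}
    - {"dp": [0.076, -0.149, 0], "yaw": 32}
    - {"dp": [0.093, -0.181, 0], "yaw": 39}
    - {"dp": [0.109, -0.213, -0.005], "yaw": 46}
    - {"dp": [0.125, -0.245, -0.01], "yaw": 52}
    - {"dp": [0.135, -0.265, -0.01], "yaw": 58}
    - {"dp": [0.142, -0.277, -0.01], "yaw": 58.5}
    - {"dp": [0.142, -0.277, -0.01], "yaw": 58.5}
    - {"dp": [0.142, -0.277, -0.01], "yaw": 58.5}
  grip: -1

```text
time_s: 6.68
tcp_pos: [0.6036, -0.3201, 0.1386]
eef_rot: [179.8, -0.1, -150.1]
contact_force: [-0.7, 0.8, 0.3]
gripper_width: 0.0877
gripper_force: 0.0
```

```bash
python3 - <<'E'
from h import *
s,c=wrist();print(s["time_s"],s["tcp_pos"],s["eef_rot"])
print(ringfit(c,(.605,-.32),.009))
im=c["image"];u,v=proj_w(c,[.605,-.32,.01]).astype(int);print(u,v)
w=im[v-30:v+30,u-30:u+30].astype(int);m=(w.min(2)>175).astype(np.uint8)
m=cv2.morphologyEx(m,cv2.MORPH_CLOSE,np.ones((5,5)));q=max(cv2.findContours(m,0,2)[0],key=cv2.contourArea)
e=cv2.fitEllipse(q);print(e,ray_w(c,e[0][0]+u-30,e[0][1]+v-30,.01))
E
```

```text
6.6833 [ 0.60361027 -0.32011903  0.13862862] [ 1.79843668e+02 -1.42846966e-01 -1.50101171e+02]
(392, ((605.6697998046875, -320.3946228027344), 14.518715858459473), 'z', np.float64(0.007585826547411323), 'tilt', np.float64(0.009828434872174555))
254 191
((29.981021881103516, 30.763429641723633), (28.00206756591797, 29.325674057006836), 87.3444595336914) [ 0.6051695  -0.32057278  0.01      ]
```

```bash
python3 - <<'E'
from h import *
import pickle
c=pickle.load(open("w3.pkl","rb"));print("held proj",proj_w(c,[.46183,-.04161,.1198]))
im=c["image"]
P=cloud(c);m=(P[...,2]>.110)&(P[...,2]<.126)&(abs(P[...,0]-.4618)<.02)&(abs(P[...,1]+.0416)<.02)
v,u=np.where(m);print(len(u),u.min(),u.max(),v.min(),v.max(),P[m].mean(0))
print((P[222:262:3,228:284:4,2]*1000).round().astype(int))
for n,zt,xy in [("w2",.009,(.486,-.324)),]:
    c=pickle.load(open(n+".pkl","rb"));print(ringfit(c,xy,zt))
c=pickle.load(open("w3.pkl","rb"));P=cloud(c).reshape(-1,3)
E
```

```text
held proj [258.15599093 242.52326631]
1274 218 289 217 252 [ 0.45739117 -0.04144729  0.11696742]
[[ 29  30  32 113 115 117 117 117 118 116 113  29  30  30]
 [118  31 110 116 117 117 118 117 118 117 119 112  31 117]
 [122  30 116 118 118 117 117 118 116 116 118 118  29 121]
 [126 113 118 117 117 116 117 118 117 118 116 118 115 123]
 [129 113 117 118 117  29  30  31  31 117 118 118 118 123]
 [134 116 117 117  30  32  34  34  35  32 272 117 117 125]
 [136 117 118 117  36  34  35  35  34  34  35 118 117 124]
 [136 117 116 113  33  34  34  35  34  34 111 117 117 125]
 [135 117 116 115  33  34  34  34  34  34 114 118 118 126]
 [137 118 117 117 111  38  39  40  38 112 116 118 118 126]
 [138 117 117 117 115 112 111 110 112 115 118 116 118 127]
 [194 193 193 193 192 194 192 194 194 193 194 194 194 194]
 [194 196 195 195 194 195 194 195 196 194 194 197 195 196]
 [196 196 195 195 196 195 197 195 196 196 196 196 196 195]]
(388, ((486.35992431640625, -325.083251953125), 14.542937278747559), 'z', np.float64(0.00751149434953324), 'tilt', np.float64(0.005935954291317941))
```

apply_moves:
  targets:
    - {"dp": [0.001, -0.0007, -0.03], "yaw": 0}
    - {"dp": [0.001, -0.0007, -0.06], "yaw": 0}
    - {"dp": [0.001, -0.0007, -0.085], "yaw": 0}
    - {"dp": [0.001, -0.0007, -0.102], "yaw": 0}
    - {"dp": [0.001, -0.0007, -0.111], "yaw": 0}
    - {"dp": [0.001, -0.0007, -0.1137], "yaw": 0}
    - {"dp": [0.001, -0.0007, -0.1137], "yaw": 0}
    - {"dp": [0.001, -0.0007, -0.1137], "yaw": 0}

```text
time_s: 7.4
tcp_pos: [0.6063, -0.3203, 0.0288]
eef_rot: [-179.9, 0.1, -149.9]
contact_force: [1.3, -0.4, 0.4]
gripper_width: 0.0878
gripper_force: 0.0
```

apply_moves:
  targets:
    - {"dp": [0, 0, 0], "yaw": 0}
    - {"dp": [0, 0, 0], "yaw": 0}
    - {"dp": [0, 0, 0], "yaw": 0}
    - {"dp": [0, 0, 0], "yaw": 0}
    - {"dp": [0, 0, 0], "yaw": 0}
    - {"dp": [0, 0, 0], "yaw": 0}
    - {"dp": [0, 0, 0], "yaw": 0}
    - {"dp": [0, 0, 0], "yaw": 0}
    - {"dp": [0, 0, 0], "yaw": 0}
    - {"dp": [0, 0, 0], "yaw": 0}
  grip: 1

```text
time_s: 8.23
tcp_pos: [0.6055, -0.3205, 0.0275]
eef_rot: [180.0, -0.0, -150.0]
contact_force: [-0.8, 0.5, 0.1]
gripper_width: 0.0271
gripper_force: 15.1
```

apply_moves:
  targets:
    - {"dp": [0, 0, 0.02], "yaw": 0}
    - {"dp": [0, 0, 0.055], "yaw": 0}
    - {"dp": [0, 0, 0.09], "yaw": 0}
    - {"dp": [-0.012, 0.02, 0.115], "yaw": 2}
    - {"dp": [-0.029, 0.045, 0.13], "yaw": 4}
    - {"dp": [-0.048, 0.075, 0.13], "yaw": 6}
    - {"dp": [-0.067, 0.105, 0.13], "yaw": 8}
    - {"dp": [-0.087, 0.135, 0.13], "yaw": 10}
    - {"dp": [-0.106, 0.165, 0.13], "yaw": 12}
    - {"dp": [-0.122, 0.19, 0.12], "yaw": 13.5}
    - {"dp": [-0.134, 0.208, 0.11], "yaw": 13.5}
    - {"dp": [-0.134, 0.208, 0.11], "yaw": 13.5}
    - {"dp": [-0.134, 0.208, 0.11], "yaw": 13.5}
    - {"dp": [-0.134, 0.208, 0.11], "yaw": 13.5}

```text
time_s: 9.4
tcp_pos: [0.4723, -0.1124, 0.1381]
eef_rot: [-180.0, 0.0, -136.4]
contact_force: [0.5, 0.4, -1.0]
gripper_width: 0.0272
gripper_force: 15.0
```

```bash
python3 - <<'E'
from h import *
s,c=wrist();print(s["time_s"],s["tcp_pos"],s["eef_rot"])
print("pred p2",proj_w(c,[.4715,-.1123,.037]),"race in p1",ringfit(c,(.464,-.045),.0415))
u,v=proj_w(c,[.4715,-.1123,.037]).astype(int)
print(u,v);cv2.imwrite("pics/w5.png",cv2.resize(c["image"][v-60:v+60,u-80:u+80,::-1],None,fx=4,fy=4))
E
```

```text
9.4 [ 0.47227079 -0.11243715  0.13806373] [-1.79952672e+02  3.74320492e-02 -1.36431249e+02]
pred p2 [256.0364639  199.05675729] race in p1 (0, ((0.0, 0.0), 0.0), 'z', np.float64(0.0), 'tilt', np.float64(0.0))
256 199h.py:27: RuntimeWarning: Mean of empty slice.
  Q=P[(d<.02)&(abs(P[:,2]-zt)<.0025)];ct=Q.mean(0)
  ret = um.true_divide(
```

View pics/w5.png

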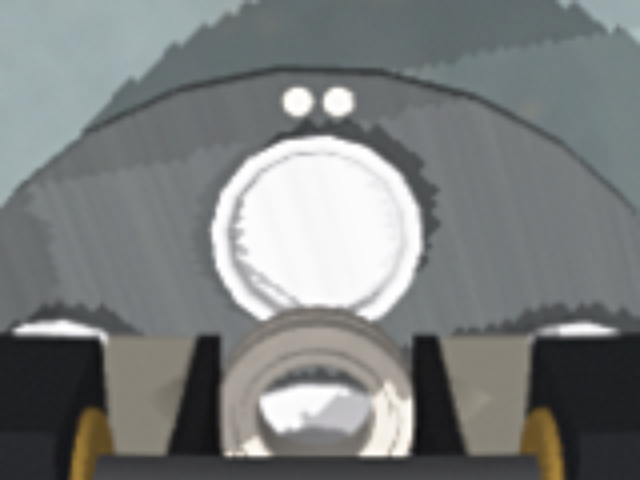

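Two dots are visible, with the pocket centre at crop (318,235) against the predicted (320,240). The first race landed about 2.5 mm inward, so I shift outward by 1.7 mm and lower.

apply_moves:
  targets:
    - {"dp": [-0.0012, -0.0012, -0.03], "yaw": 0}
    - {"dp": [-0.0012, -0.0012, -0.055], "yaw": 0}
    - {"dp": [-0.0012, -0.0012, -0.067], "yaw": 0}
    - {"dp": [-0.0012, -0.0012, -0.072], "yaw": 0}
    - {"dp": [-0.0012, -0.0012, -0.075], "yaw": 0}
    - {"dp": [-0.0012, -0.0012, -0.0763], "yaw": 0}
    - {"dp": [-0.0012, -0.0012, -0.0763], "yaw": 0}
    - {"dp": [-0.0012, -0.0012, -0.0763], "yaw": 0}

```text
time_s: 10.12
tcp_pos: [0.4711, -0.1137, 0.062]
eef_rot: [-179.9, 0.1, -136.5]
contact_force: [-0.1, 0.0, -0.3]
gripper_width: 0.0273
gripper_force: 15.0
```

apply_moves:
  targets:
    - {"dp": [0, 0, 0], "yaw": 0}
    - {"dp": [0, 0, 0], "yaw": 0}
    - {"dp": [0, 0, 0], "yaw": 0}
    - {"dp": [0, 0, 0], "yaw": 0}
    - {"dp": [0, 0, 0], "yaw": 0}
    - {"dp": [0, 0, 0], "yaw": 0}
  grip: -0.2

```text
time_s: 10.62
tcp_pos: [0.4704, -0.1136, 0.0614]
eef_rot: [-180.0, 0.0, -136.5]
contact_force: [-0.8, -0.5, -0.3]
gripper_width: 0.0521
gripper_force: 0.0
```

apply_moves:
  targets:
    - {"dp": [0, 0, 0.015], "yaw": 0}
    - {"dp": [0, 0, 0.045], "yaw": 0}
    - {"dp": [0, 0, 0.075], "yaw": 0}
    - {"dp": [0, 0, 0.1], "yaw": 0}
    - {"dp": [0, 0, 0.1], "yaw": 0}
    - {"dp": [0, 0, 0.1], "yaw": 0}

```text
time_s: 11.12
tcp_pos: [0.4713, -0.1135, 0.1628]
eef_rot: [-179.9, 0.2, -136.5]
contact_force: [-0.6, -0.4, -0.1]
gripper_width: 0.0523
gripper_force: 0.0
```

```bash
python3 - <<'E'
from h import *
s,c=wrist();print(s["time_s"],s["tcp_pos"],s["eef_rot"],s["gripper_width"])
print(ringfit(c,(.4715,-.1123),.0415))
u,v=proj_w(c,[.4715,-.1123,.037]).astype(int)
print(u,v);cv2.imwrite("pics/w6.png",cv2.resize(c["image"][v-60:v+60,u-80:u+80,::-1],None,fx=4,fy=4))
E
```

```text
11.1167 [ 0.47127229 -0.11352917  0.16277207] [-1.79880585e+02  1.76991904e-01 -1.36479444e+02] 0.05229332385478788
(445, ((471.5213317871094, -114.05511474609375), 14.61436653137207), 'z', np.float64(0.04047257898406154), 'tilt', np.float64(0.007467073202999967))
256 191
```

View pics/w6.png

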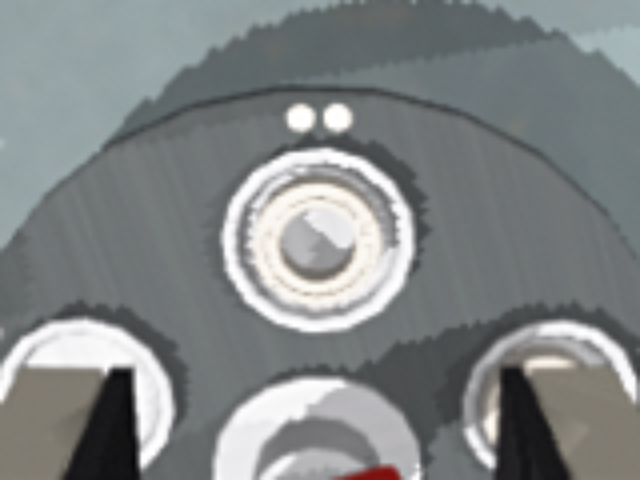

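Both races lie centred and flat, with the new one at crop (317,245). Now over the knob with yaw +108 to look at the bar.

apply_moves:
  targets:
    - {"dp": [0, 0, 0.01], "yaw": 7}
    - {"dp": [0.005, 0.005, 0.02], "yaw": 14}
    - {"dp": [0.01, 0.01, 0.02], "yaw": 21}
    - {"dp": [0.015, 0.015, 0.02], "yaw": 28}
    - {"dp": [0.02, 0.02, 0.02], "yaw": 35}
    - {"dp": [0.025, 0.025, 0.02], "yaw": 42}
    - {"dp": [0.03, 0.03, 0.02], "yaw": 49}
    - {"dp": [0.035, 0.035, 0.02], "yaw": 56}
    - {"dp": [0.04, 0.04, 0.02], "yaw": 63}
    - {"dp": [0.0445, 0.0426, 0.02], "yaw": 70}
    - {"dp": [0.0445, 0.0426, 0.02], "yaw": 77}
    - {"dp": [0.0445, 0.0426, 0.02], "yaw": 84}
    - {"dp": [0.0445, 0.0426, 0.02], "yaw": 91}
    - {"dp": [0.0445, 0.0426, 0.02], "yaw": 98}
    - {"dp": [0.0445, 0.0426, 0.02], "yaw": 105}
    - {"dp": [0.0445, 0.0426, 0.02], "yaw": 108}
    - {"dp": [0.0445, 0.0426, 0.02], "yaw": 108}
    - {"dp": [0.0445, 0.0426, 0.02], "yaw": 108}
    - {"dp": [0.0445, 0.0426, 0.02], "yaw": 108}

```text
time_s: 12.75
tcp_pos: [0.5145, -0.0711, 0.1805]
eef_rot: [179.9, 0.1, -28.6]
contact_force: [-0.0, 0.6, 0.0]
gripper_width: 0.0529
gripper_force: 0.0
```

```bash
python3 - <<'E'
from h import *
s,c=wrist("pics/w7.png");print(s["time_s"],s["tcp_pos"],s["eef_rot"],s["joints"])
im=c["image"];hsv=cv2.cvtColor(im,cv2.COLOR_RGB2HSV)
P=cloud(c)
m=((hsv[...,0]<8)|(hsv[...,0]>172))&(hsv[...,1]>120)&(abs(P[...,2]-.0835)<.005)&(np.hypot(P[...,0]-.515,P[...,1]+.071)<.04)
p=np.argwhere(m)[:,::-1];Q=np.array([ray_w(c,*q,.086)[:2] for q in p]).astype(np.float32)
b=cv2.minAreaRect(Q*1000);print(len(p),Q.mean(0),b,cv2.boxPoints(b))
print(proj_w(c,[.515,-.071,.086]))
for a in (151.5,223.5):
    a=np.deg2rad(a);print(ringfit(c,(.515+.06*np.cos(a),-.071+.06*np.sin(a)),.041))
E
```

```text
12.75 [ 0.51451563 -0.07113914  0.18048547] [ 1.79949014e+02  6.40563326e-02 -2.86080526e+01] [ 1.37941469e+01  9.25384852e+00 -2.42680714e+01 -6.64572352e-03
 -5.65597627e+01  4.76014952e+01]
719 [ 0.51848316 -0.07347015] ((517.5970458984375, -72.44094848632812), (13.043407440185547, 40.622432708740234), 61.68568420410156) [[496.6226   -68.548615]
 [532.3849   -87.81616 ]
 [538.57153  -76.33328 ]
 [502.8092   -57.065735]]
[251.89824838 199.11020711]
(332, ((464.9391174316406, -45.374393463134766), 14.703725814819336), 'z', np.float64(0.040444759406567436), 'tilt', np.float64(0.011913470509209097))
(357, ((471.51104736328125, -113.99117279052734), 14.734150886535645), 'z', np.float64(0.04046145944108536), 'tilt', np.float64(0.010789437946159683))
```

View pics/w7.png

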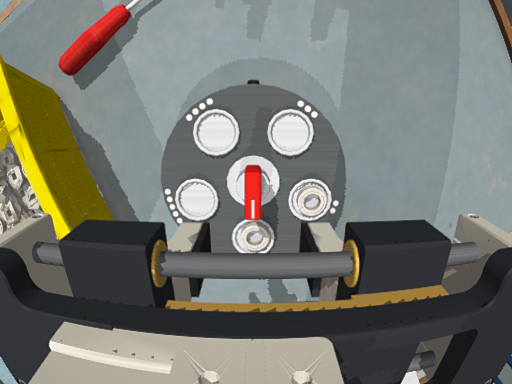

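The knob bar spans (253,168) to (253,218) in the wrist view and is aligned with the jaws. The races are at (254,237) and (311,201), inside their pockets. I'll refine the axis from the three empty pockets.

```bash
python3 - <<'E'
from h import *
s,c=wrist();print(s["time_s"],s["tcp_pos"],s["eef_rot"])
g=cv2.cvtColor(c["image"],cv2.COLOR_RGB2GRAY);m=cv2.morphologyEx((g>165).astype(np.uint8),cv2.MORPH_CLOSE,np.ones((3,3)))
A=[]
for (u,v),ang in [((216,131),7.5),((291,131),-64.5),((197,200),79.5),((252,181),None)]:
    n,l,st,ce=cv2.connectedComponentsWithStats(m);k=l[v,u] or l[v,u-12]
    q=max(cv2.findContours((l==k).astype(np.uint8),0,2)[0],key=cv2.contourArea)
    W=np.array([ray_w(c,*x[0],.037 if ang is not None else .054)[:2] for x in q],np.float32)*1000
    ct,rad=cv2.minEnclosingCircle(W);print(ct,rad,end=" ")
    if ang is not None:
        a=np.deg2rad(ang);A.append(np.array(ct)-60*np.array([np.cos(a),np.sin(a)]));print(A[-1])
print(np.mean(A,0))
E
```

```text
12.8 [ 0.51462414 -0.07111576  0.18069077] [ 1.79963289e+02  4.60272407e-02 -2.85869713e+01]
(575.5330810546875, -64.59654998779297) 21.935592651367188 [516.04638937 -72.42812152]
(541.913330078125, -126.1978988647461) 21.927867889404297 [516.08266427 -72.0427818 ]
(516.69775390625, 5.311244487762451) 43.54973602294922 [505.76362238 -53.68404997]
(520.6221313476562, -74.59672546386719) 23.98817253112793 [512.63089201 -66.0516511 ]
```

Axis is about (0.516,-0.072). Descend and pinch.

apply_moves:
  targets:
    - {"dp": [0.0007, -0.0009, -0.03], "yaw": 0}
    - {"dp": [0.0007, -0.0009, -0.06], "yaw": 0}
    - {"dp": [0.0007, -0.0009, -0.08], "yaw": 0}
    - {"dp": [0.0007, -0.0009, -0.093], "yaw": 0}
    - {"dp": [0.0007, -0.0009, -0.1], "yaw": 0}
    - {"dp": [0.0007, -0.0009, -0.102], "yaw": 0}
    - {"dp": [0.0007, -0.0009, -0.102], "yaw": 0}
    - {"dp": [0.0007, -0.0009, -0.102], "yaw": 0}

```text
time_s: 13.52
tcp_pos: [0.5162, -0.0719, 0.0801]
eef_rot: [-180.0, -0.1, -28.5]
contact_force: [-0.3, -0.1, -0.5]
gripper_width: 0.0529
gripper_force: 0.0
```

apply_moves:
  targets:
    - {"dp": [0, 0, 0], "yaw": 0}
    - {"dp": [0, 0, 0], "yaw": 0}
    - {"dp": [0, 0, 0], "yaw": 0}
    - {"dp": [0, 0, 0], "yaw": 0}
    - {"dp": [0, 0, 0], "yaw": 0}
    - {"dp": [0, 0, 0], "yaw": 0}
    - {"dp": [0, 0, 0], "yaw": 0}
    - {"dp": [0, 0, 0], "yaw": 0}
  grip: 1
  squeeze: 20

```text
time_s: 14.18
tcp_pos: [0.5166, -0.0703, 0.0794]
eef_rot: [-179.8, -0.1, -28.5]
contact_force: [0.8, 11.1, 0.1]
gripper_width: 0.0139
gripper_force: 20.0
```

```bash
python3 -c "
from h import *
print({k:np.round(v,3) for k,v in get_state().items()})"
```

```text
{'time_s': np.float64(14.183), 'joints': array([ 13.767,  16.367, -30.856,  -0.13 , -42.623,  47.846]), 'qd': array([ 0.155,  0.044,  0.001,  0.116, -0.071, -0.018]), 'joint_torque': array([-5.7130e+00, -4.4438e+01,  1.9258e+01,  7.0340e+00, -9.1000e-01,
        6.0000e-03]), 'tcp_pos': array([ 0.517, -0.07 ,  0.079]), 'eef_rot': array([-1.7983e+02, -5.6000e-02, -2.8483e+01]), 'contact_force': array([ 0.801, 11.133,  0.081]), 'moment': array([3.704, 0.007, 0.049]), 'gripper_force': np.float64(19.979), 'gripper_width': np.float64(0.014)}
```

The jaws centred on the bar with about 2 mm of offset (11 N sideways). I'll relieve that first.

apply_moves:
  targets:
    - {"dp": [0, 0.0009, 0], "yaw": 0}
    - {"dp": [0, 0.0018, 0], "yaw": 0}
    - {"dp": [0, 0.0018, 0], "yaw": 0}
    - {"dp": [0, 0.0018, 0], "yaw": 0}
  squeeze: 30

```text
time_s: 14.52
tcp_pos: [0.5166, -0.0702, 0.0794]
eef_rot: [-180.0, -0.1, -28.5]
contact_force: [4.7, -1.2, -4.2]
gripper_width: 0.0143
gripper_force: 30.0
```

apply_moves:
  targets:
    - {"dp": [0, 0, 0], "yaw": -2}
    - {"dp": [0, 0, 0], "yaw": -4}
    - {"dp": [0, 0, 0], "yaw": -6}
    - {"dp": [0, 0, 0], "yaw": -8}
    - {"dp": [0, 0, 0], "yaw": -10}
    - {"dp": [0, 0, 0], "yaw": -12}
    - {"dp": [0, 0, 0], "yaw": -14}
    - {"dp": [0, 0, 0], "yaw": -16}
    - {"dp": [0, 0, 0], "yaw": -18}
    - {"dp": [0, 0, 0], "yaw": -20}
    - {"dp": [0, 0, 0], "yaw": -22}
    - {"dp": [0, 0, 0], "yaw": -24}
    - {"dp": [0, 0, 0], "yaw": -24}
    - {"dp": [0, 0, 0], "yaw": -24}

```text
time_s: 15.68
tcp_pos: [0.5167, -0.0701, 0.0794]
eef_rot: [-179.9, -0.1, -52.5]
contact_force: [4.6, -1.0, -3.6]
gripper_width: 0.0137
gripper_force: 30.0
```

```bash
python3 -c "
from h import *
s=get_state();print({k:np.round(s[k],4) for k in ['tcp_pos','eef_rot','contact_force','moment','gripper_width']})"
```

```text
{'tcp_pos': array([ 0.5167, -0.0701,  0.0794]), 'eef_rot': array([-1.799037e+02, -5.940000e-02, -5.248570e+01]), 'contact_force': array([ 4.6381, -1.0131, -3.55  ]), 'moment': array([-0.1531, -1.6713, -0.0448]), 'gripper_width': np.float64(0.0137)}
```

Forces are steady at the first stop. Shift +1 mm in x to relieve the load and go on to the second stop.

apply_moves:
  targets:
    - {"dp": [0.0008, 0, 0], "yaw": -2}
    - {"dp": [0.0008, 0, 0], "yaw": -4}
    - {"dp": [0.0008, 0, 0], "yaw": -6}
    - {"dp": [0.0008, 0, 0], "yaw": -8}
    - {"dp": [0.0008, 0, 0], "yaw": -10}
    - {"dp": [0.0008, 0, 0], "yaw": -12}
    - {"dp": [0.0008, 0, 0], "yaw": -14}
    - {"dp": [0.0008, 0, 0], "yaw": -16}
    - {"dp": [0.0008, 0, 0], "yaw": -18}
    - {"dp": [0.0008, 0, 0], "yaw": -20}
    - {"dp": [0.0008, 0, 0], "yaw": -22}
    - {"dp": [0.0008, 0, 0], "yaw": -24}
    - {"dp": [0.0008, 0, 0], "yaw": -24}
    - {"dp": [0.0008, 0, 0], "yaw": -24}

```text
time_s: 16.85
tcp_pos: [0.5169, -0.07, 0.0794]
eef_rot: [-179.9, -0.0, -76.4]
contact_force: [3.1, 1.0, -1.6]
gripper_width: 0.0141
gripper_force: 30.0
```

apply_moves:
  targets:
    - {"dp": [0, 0, 0], "yaw": -2}
    - {"dp": [0, 0, 0], "yaw": -4}
    - {"dp": [0, 0, 0], "yaw": -6}
    - {"dp": [0, 0, 0], "yaw": -8}
    - {"dp": [0, 0, 0], "yaw": -10}
    - {"dp": [0, 0, 0], "yaw": -12}
    - {"dp": [0, 0, 0], "yaw": -14}
    - {"dp": [0, 0, 0], "yaw": -16}
    - {"dp": [0, 0, 0], "yaw": -18}
    - {"dp": [0, 0, 0], "yaw": -20}
    - {"dp": [0, 0, 0], "yaw": -22}
    - {"dp": [0, 0, 0], "yaw": -23}
    - {"dp": [0, 0, 0], "yaw": -24}
    - {"dp": [0, 0, 0], "yaw": -24}
    - {"dp": [0, 0, 0], "yaw": -24}
    - {"dp": [0, 0, 0], "yaw": -24}
    - {"dp": [0, 0, 0], "yaw": -24}

```text
time_s: 18.27
tcp_pos: [0.517, -0.07, 0.0794]
eef_rot: [-179.9, 0.0, -100.4]
contact_force: [5.3, 0.9, -3.7]
gripper_width: 0.0135
gripper_force: 30.0
```

```bash
python3 - <<'E'
from h import *
s=get_state();print({k:np.round(s[k],4) for k in ['tcp_pos','eef_rot','contact_force','moment','gripper_width','gripper_force']})
c=cams.capture("top")
cv2.imwrite("pics/top2.png",c["image"][...,::-1])
cv2.imwrite("pics/end.png",np.hstack([cv2.resize(c["image"][170:265,200:300,::-1],(400,380),interpolation=cv2.INTER_CUBIC),cv2.resize(cams.capture("wrist")["image"][60:300,128:380,::-1],(400,380))]))
E
```

```text
{'tcp_pos': array([ 0.517 , -0.07  ,  0.0794]), 'eef_rot': array([-1.799415e+02,  2.180000e-02, -1.004173e+02]), 'contact_force': array([ 5.3137,  0.9122, -3.6928]), 'moment': array([ 0.4762, -1.723 ,  0.0291]), 'gripper_width': np.float64(0.0135), 'gripper_force': np.float64(29.9772)}
```

View pics/end.png

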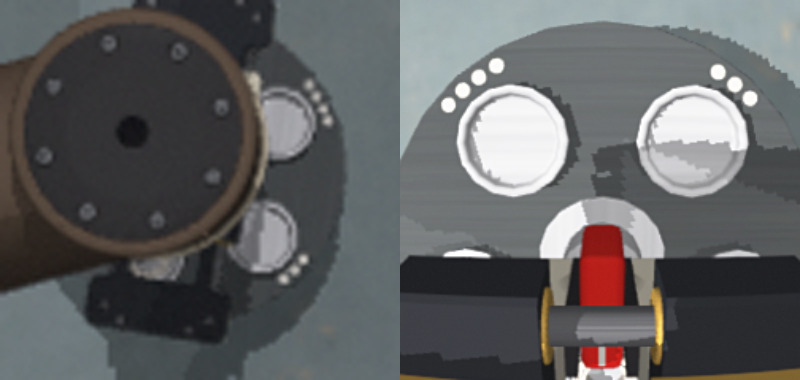

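The bar is still aligned in the jaws, with the four- and three-dot pockets symmetric about it. The tool turned 71.9° with almost no residual torque, so the dial rests at the third stop. Handing in while gripping.

```bash
python3 -c "
from plant import r
print(r.close_job())"
```

```text
the job is handed in; nothing more can be done
None
```

The job is handed in: each race went down flat in its pocket, and the knob was turned clockwise 71.9° to the third stop and is still gripped there; the races were out of view in the last pictures, so I did not re-check them after the turn, and no verdict came back.

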